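# Fit the bayonet filter cell to the bench dust port and hold it home

## Robot

A 6-joint arm with a two-finger parallel gripper is mounted at the origin on the work surface. World frame = base frame: x ahead of the robot, y to its left, z up, the work surface at z = 0. Lengths are in mm, angles in rad, forces in N, time in s.
With the tool pointing down it reaches from about 300 to 775 mm from the base axis. Payload 14.6 kg.
Tool frame: the origin (TCP) lies at the very end of the fingers, on their centre line; the grasp point (between the pads) lies 19 mm behind it (manip.grip_point_offset is the distance from the TCP to the grasp point, in mm); z points along the fingers, y is the line along which they close (so a half turn about z gives the same grasp; the last joint's range is limited). The gripper opens to 94 mm and grips with 3 to 60 N. Pads are 16 mm wide; open, the fingers measure 119 mm over their backs; the gripper's body (75 mm by 177 mm) begins 78 mm behind the grasp point.
Start: joints at [1.219, 0.3, 1.521, -0, 1.321, -0.067], TCP at [154.529, 527.835, 205.446] pointing down, gripper open.
Joint ranges: [-3.03, 3.03], [-0.79, 2.21], [0.23, 2.52], [-1.04, 4.18], [0, 3.07], [-2.55, 2.55]. Speed limits (rad/s): [2.22, 2.22, 2.57, 3.14, 3.14, 3.14].

## Interface

Orientations are given as [roll, pitch, yaw] about the fixed x, y, z axes, in that order (R = Rz(yaw) Ry(pitch) Rx(roll)).
In Python, from cell import telemetry, eyes, manip gives the robot as it stands.
- The arm moves only by the tool play_rows, never from a script. Its arguments are lists of equal length, an entry for each row: "translation": the shift along the world's x, y, z in m, a list of three; "yaw": the turn about the world's z in rad. A call has 1 to 12 rows; each row is the pose to reach, as a shift and turn from the pose commanded when the call began; what a row does not reach only later rows make up. A row lasts 1/8 s, in which the tool goes at most 62.5 mm and 10.7 degrees, less where a joint would pass 70% of its speed; a pose out of reach is approached as far as the arm can. A call with a gripper value outside its range is refused whole. "hand" is the opening, from 0 (shut) to 1 (fully open), set as the call begins (left out, the last holds). The fingers move at their own pace and stop on an object; "force" is the grip in N (left out, the last holds). Time passes only in rows, so rows that repeat a pose let the fingers close. It gives the time, the measured TCP pose, the force, the opening and the grip force at its end, in the units of the state.
- telemetry.read_state(): the state, without advancing time (a new reading comes with each control period).
- eyes.camera(name): name is "scene" or "top" or "wrist"; returns a dict with "pixels" (400x640x3 uint8, red, green, blue), "fx", "fy", "cx", "cy" (pixels), "cam_to_world" (4x4, takes a point from camera to world coordinates); the wrist camera has in their place "T_tool_cam" (4x4, takes a point from camera to tool coordinates, whose origin is the TCP and whose axes are the flange's). Camera axes: x right, y up, looking along -z (the intrinsics and any distortion apply to the point x, -y, -z); pixel columns grow to the right and rows downward; lengths in mm; the calibration is good to about 2 mm. A picture is of the moment at which its call begins: read the wrist's pose just before it. There is no depth.
- manip.sign_off(): hands the job in; it is judged then, once.
The state is a dict: "clock": time; "joints": joint angles; "qd": joint speeds; "effort": joint torques, N m; "eef_pos": TCP position; "eef_rot": TCP orientation; "wrist_force": force on the tool from outside, world axes, zero at the start; "moment": the same for the moment, N m; "finger_gap": finger opening in mm; "finger_force": force on a finger pad.
Only numpy, scipy, OpenCV 4.12 (cv2) and the standard library are available. Lean on these libraries where they do the work, as an engineer would, in place of code of your own. Each camera call takes 0.05 s, during which the arm holds its last target. There are 200 camera calls.

## Task

Pick up the knurled metal filter cell, set it mouth down over the steel spigot of the dust extraction port, and turn it until one of its hidden keyways drops over the spigot's side pin. Then push it fully home against the sprung seal, and finish the program while still holding it pushed home with the gripper, because the seal would lift it again. Leave the other things on the bench where they are.

Things in the scene. Friction and masses are not known exactly. Their poses are not given: they have to be found in the camera images.
- cell: The filter cell: a round aluminium cup with a finely knurled side and a wire-mesh top, 57 mm across the knurling, 46 mm tall, 0.1 to 0.2 kg, standing loose on the bench, open mouth down. (The smooth-sided pot of similar size is another thing.) Origin: centre of its underside (mouth); z up. Grip it across the knurling from above.
- cell_top (a point): Centre of the cell's closed mesh top, 46 mm above its mouth. Inside the cell is a round bore 37 mm wide and 40 mm deep, open below, with three straight keyways 10 mm wide along its whole depth, 120 degrees apart, hidden from outside and at no known angle to the cell's axes.
- spigot_top (a point): Centre of the top of the spigot, 98 mm above the bench: an upright steel cylinder 34 mm across, its top edge bevelled 4 mm, z up. It stands in the middle of the dust port, a fixed grey box 160 x 160 x 50 mm with a short white pipe out of its far side.
- pin_level (a point): Point on the spigot's axis 83 mm above the bench, level with the upper edge of its pin, 6 mm thick, which sticks out 5.5 mm to one side in a direction unrelated to this frame. An unaligned cell stops here, mouth on the pin; with a keyway over the pin (within about 6 degrees) it goes freely down 15 mm to the seal. Turning either way by at most 120 degrees meets a keyway.
- seal (a joint): How far the sprung black seal ring (60 mm across) around the foot of the spigot is pressed down, in m: 0 free (its top 68 mm above the bench), 0.006 fully pressed (62 mm above the bench, the cell is home). Its spring pushes up with 5 N at 0 and 11 N at 0.006, more than the cell's weight.
- jar: Bystander: smooth round aluminium pot with a wider smooth lid, 62 mm across, 52 mm tall, loose. Origin: centre of its underside.
- model: Bystander: plaster dental model, 62 x 66 mm base with an arch of teeth, 28 mm tall, loose. Origin: centre of its underside.
- stopper: Bystander: black rubber stopper, 32 mm across, 22 mm tall, loose. Origin: centre of its underside.
- spatula: Bystander: plaster spatula lying loose on the bench.

How it is judged (in metres and radians):
On the way:
1. the cell is over the spigot, its rim below the spigot's top (horizontal distance between cell and spigot_top below 0.006 m and z of cell in the frame of spigot_top below -0.006 m), for 0.1 s.
At the end, for the whole second after the job is handed in: The cell stands upright (within 0.1 rad) and centred on the spigot (within 4 mm), its mouth at least 33.5 mm below the spigot top, the seal pressed at least 4 of its 6 mm, the fingers still on the cell with more than 3 N, all at rest for the last second; bystanders within 20 mm of their places (horizontal distance between cell and spigot_top below 0.004 m and z of cell in the frame of spigot_top below -0.0335 m and angle between cell's own z axis and vertical below 0.1 rad and value of joint seal above 0.004 m and contact force between the fingers and cell above 3 N and linear speed of cell below 0.02 m/s); the arm keeps its last pose, push and grip.
It fails at once if a bystander is moved more than 20 mm (distance of any of jar, model, stopper, spatula from where it was at the start of the episode above 0.02 m).
It also fails if it takes over 48 s, if anything falls off the work surface, if the arm or the gripper's body presses on something with over 40 N, if the wrist force passes 120 N, or if a joint passes its speed limit or range.

## Working session

There is one attempt and no reset: what is moved stays moved. The work goes in short steps, Python scripts to look and compute and a tool call to move; the robot and the scene stay as the last step left them, time stands still between calls to the robot, and variables do not carry over. Pictures are saved under pics/ and viewed, at most 10 in all, crops included, and the job is handed in when it is done.

Besides the shell and the picture viewer there is one more tool, called as a command line: name --pt "numbers of a row" for each row, then --argument value for the rest. play_rows: Moves the arm, as the interface text tells. Its arguments: {"type":"object","properties":{"translation":{"type":"array","items":{"type":"array","items":{"type":"number"}}},"yaw":{"type":"array","items":{"type":"number"}},"hand":{"type":"number"},"force":{"type":"number"}},"required":["translation","yaw"]}

```bash
mkdir -p pics; cat > h.py <<'E'
import numpy as np,cv2
from cell import telemetry,eyes,manip
def ray(c,u,v):
    d=np.array([(u-c["cx"])/c["fx"],-(v-c["cy"])/c["fy"],-1]);T=np.array(c["cam_to_world"]);return T[:3,3],T[:3,:3]@d
def onz(c,u,v,z):
    o,d=ray(c,u,v);return o+d*(z-o[2])/d[2]
def proj(c,p):
    q=np.linalg.inv(np.array(c["cam_to_world"]))@np.append(p,1);return c["cx"]+c["fx"]*q[0]/-q[2],c["cy"]-c["fy"]*q[1]/-q[2]
def save(c,n): cv2.imwrite("pics/"+n,c["pixels"][:,:,::-1])
E
python3 - <<'E'
from h import *
import pickle
for n in("top","scene"):
    c=eyes.camera(n);save(c,n+".png");pickle.dump(c,open(n+".pkl","wb"));print({k:v for k,v in c.items() if k!="pixels"})
print(telemetry.read_state())
E
```

```text
{'fx': 388.3243634731117, 'fy': 388.3243634731117, 'cx': 323.43237720962065, 'cy': 201.6051882832849, 'cam_to_world': array([[ 1.56779677e-02,  9.87615524e-01, -1.56108223e-01,
         4.17165304e+02],
       [-9.99847193e-01,  1.42778294e-02, -1.00863742e-02,
         7.77766018e+01],
       [-7.73257319e-03,  1.56242502e-01,  9.87688457e-01,
         9.24907456e+02],
       [ 0.00000000e+00,  0.00000000e+00,  0.00000000e+00,
         1.00000000e+00]])}
{'fx': 422.45677554383957, 'fy': 422.45677554383957, 'cx': 319.6804709229747, 'cy': 197.44204386551675, 'cam_to_world': array([[ 4.24648964e-01, -7.03512104e-01,  5.69863122e-01,
         1.09894258e+03],
       [ 9.05349852e-01,  3.32656126e-01, -2.63972627e-01,
        -1.57414244e+02],
       [-3.86052020e-03,  6.28021196e-01,  7.78186658e-01,
         7.85615509e+02],
       [ 0.00000000e+00,  0.00000000e+00,  0.00000000e+00,
         1.00000000e+00]])}
{'clock': 0.1, 'joints': array([ 1.21938733e+00,  3.00410161e-01,  1.52151806e+00,  1.04802260e-06,
        1.32070154e+00, -6.66241786e-02]), 'qd': array([-0.00202305, -0.00279671, -0.00215809,  0.00037235,  0.00072378,
        0.00066397]), 'effort': array([ 2.46307158e-03, -5.32634676e+01, -3.53290594e+01,  7.10313278e-02,
        2.34682899e-02, -4.53499297e-06]), 'eef_pos': array([154.45689013, 527.62054642, 204.94641695]), 'eef_rot': array([-3.14055791e+00, -7.00581923e-05,  2.85680754e+00]), 'wrist_force': array([-0.03025574, -0.25006632, -1.04470391]), 'moment': array([-0.01957007,  0.01785045, -0.04976276]), 'finger_force': 0.0, 'finger_gap': 93.71822231020346}
```

View pics/top.png

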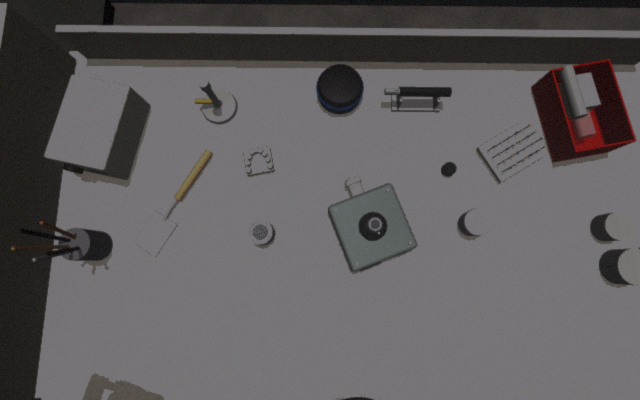

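View pics/scene.png

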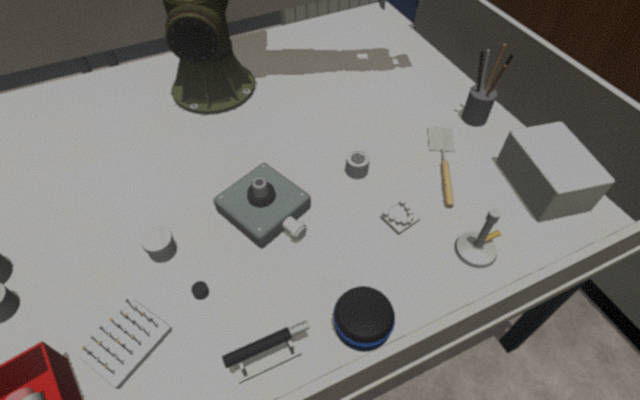

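Top view: the knurled cell with its mesh top is at (261,232), the spigot at (375,225), and the jar at (473,223). I'll enlarge crops of both.

```bash
python3 - <<'E'
from h import *
import pickle
t=pickle.load(open("top.pkl","rb"));s=pickle.load(open("scene.pkl","rb"))
def crop(c,u,v): return cv2.convertScaleAbs(cv2.resize(c["pixels"][v-25:v+25,u-30:u+30,::-1],None,fx=6,fy=6,interpolation=cv2.INTER_CUBIC),alpha=1.5)
im=np.vstack([np.hstack([crop(t,261,232),crop(t,375,225)]),np.hstack([crop(s,357,163),crop(s,261,188)])])
cv2.imwrite("pics/crops.png",im)
E
```

```text
(no output)
```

View pics/crops.png

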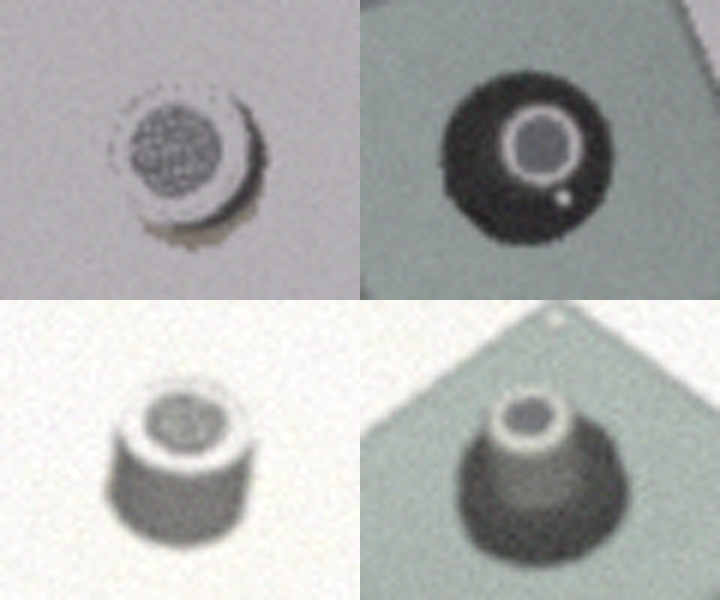

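```bash
python3 - <<'E'
from h import *
import pickle
t=pickle.load(open("top.pkl","rb"));s=pickle.load(open("scene.pkl","rb"))
print("cell",onz(t,259.8,231.4,46),onz(s,357.4,157.9,46))
print("spig",onz(t,374.8,223.9,98),onz(s,258.9,181.8,98))
print("pin",onz(t,378.4,232.6,83))
for n,u,v in(("jar",473,223),("stopper",449,170),("model",258,161)):print(n,onz(t,u,v,30))
c=eyes.camera("wrist");print(c["T_tool_cam"],c["fx"],c["cx"],c["cy"], [k for k in c])
E
```

```text
cell [485.62047988 229.92003797  46.        ] [484.64496596 228.90737169  46.        ]
spig [501.27509798 -24.16384071  98.        ] [500.08018337 -24.3046635   98.        ]
pin [484.01240396 -33.7057364   83.        ]
jar [ 513.64711935 -258.77630433   30.        ]
stopper [ 638.31985985 -207.92410755   30.        ]
model [654.01496085 243.88246241  30.        ]
[[-5.27115051e-04  9.59350120e-01  2.82218122e-01  8.27436073e+01]
 [ 9.99999792e-01  6.10731154e-04 -2.08314282e-04 -1.93274565e-01]
 [-3.72205732e-04  2.82217954e-01 -9.59350243e-01 -1.79752517e+02]
 [ 0.00000000e+00  0.00000000e+00  0.00000000e+00  1.00000000e+00]] 331.3746850386413 317.66834990891465 204.793430954543 ['pixels', 'fx', 'fy', 'cx', 'cy', 'T_tool_cam']
```

play_rows --pt "0.04 -0.037 0" --pt "0.09 -0.08 -0.01" --pt "0.14 -0.125 -0.02" --pt "0.19 -0.17 -0.03" --pt "0.24 -0.215 -0.04" --pt "0.28 -0.255 -0.05" --pt "0.315 -0.285 -0.055" --pt "0.3305 -0.2985 -0.055" --pt "0.3305 -0.2985 -0.055" --pt "0.3305 -0.2985 -0.055" --yaw '[0, 0, 0, 0, 0, 0, 0, 0, 0, 0]' --hand 1

```text
clock: 1.4
eef_pos: [484.2, 230.4, 150.6]
eef_rot: [3.141, -0.0, 2.858]
wrist_force: [-0.2, 0.5, 0.1]
finger_gap: 93.9
finger_force: 0.0
```

```bash
cat >> h.py <<'E'
from scipy.spatial.transform import Rotation
def wrist():
    s=telemetry.read_state();c=eyes.camera("wrist");T=np.eye(4);T[:3,:3]=Rotation.from_euler("xyz",s["eef_rot"]).as_matrix();T[:3,3]=s["eef_pos"]
    c["cam_to_world"]=T@np.array(c["T_tool_cam"]);return s,c
E
python3 - <<'E'
from h import *
import pickle
s,c=wrist();save(c,"w1.png");pickle.dump(c,open("w1.pkl","wb"));print(s["eef_pos"],s["eef_rot"],proj(c,[485,229.4,46]))
E
```

```text
[484.19809135 230.36056048 150.6101185 ] [ 3.14143906e+00 -1.08316114e-04  2.85791249e+00] (np.float64(317.0163866874629), np.float64(204.944851703238))
```

View pics/w1.png

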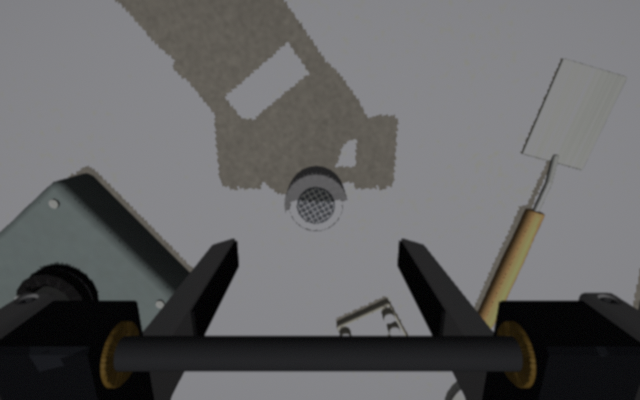

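The mesh centre is at (316.5,205.5), which matches the prediction of (317,205). The way down is clear, so I descend and grip.

play_rows --pt "0 0 -0.04" --pt "0 0 -0.08" --pt "0 0 -0.11" --pt "0 0 -0.128" --pt "0 0 -0.136" --pt "0 0 -0.136" --pt "0 0 -0.136" --yaw '[0, 0, 0, 0, 0, 0, 0]'

```text
clock: 2.33
eef_pos: [485.5, 229.6, 15.4]
eef_rot: [3.141, 0.001, 2.857]
wrist_force: [-0.8, 0.7, 0.2]
finger_gap: 94.4
finger_force: 0.0
```

play_rows --pt "0 0 0" --pt "0 0 0" --pt "0 0 0" --pt "0 0 0" --pt "0 0 0" --pt "0 0 0" --pt "0 0 0" --pt "0 0 0" --yaw '[0, 0, 0, 0, 0, 0, 0, 0]' --hand 0.3 --force 40

```text
clock: 3.32
eef_pos: [485.0, 229.3, 14.5]
eef_rot: [-3.142, -0.0, 2.857]
wrist_force: [-1.0, -0.8, 2.0]
finger_gap: 55.5
finger_force: 40.0
```

play_rows --pt "0 0 0.03" --pt "0 0 0.08" --pt "0 0 0.13" --pt "0 0 0.165" --pt "0.01 -0.03 0.165" --pt "0.025 -0.08 0.165" --pt "0.04 -0.13 0.165" --pt "0.055 -0.18 0.165" --pt "0.07 -0.225 0.165" --pt "0.085 -0.26 0.165" --pt "0.092 -0.276 0.165" --pt "0.092 -0.276 0.165" --yaw '[0, 0, 0, 0, 0, 0, 0, 0, 0, 0, 0, 0]'

```text
clock: 4.82
eef_pos: [577.0, -46.9, 179.0]
eef_rot: [3.142, -0.001, 2.856]
wrist_force: [-0.1, 0.1, -0.7]
finger_gap: 55.7
finger_force: 40.0
```

play_rows --pt "0 0 0" --pt "0 0 0" --pt "0 0 0" --yaw '[0, 0, 0]'

```text
clock: 5.2
eef_pos: [576.9, -46.0, 179.6]
eef_rot: [3.142, 0.0, 2.858]
wrist_force: [0.2, 0.1, -2.8]
finger_gap: 55.5
finger_force: 40.0
```

```bash
python3 - <<'E'
from h import *
import pickle
s,c=wrist();save(c,"w2.png");pickle.dump((s,c),open("w2.pkl","wb"));p=s["eef_pos"];print(p,s["eef_rot"],proj(c,[500.7,-24.2,98]),proj(c,[p[0],p[1],p[2]-14+46]))
E
```

```text
[576.93420676 -45.9839193  179.6138741 ] [3.14157753e+00 1.86242026e-04 2.85770695e+00] (np.float64(317.21479746744444), np.float64(112.03728830440585)) (np.float64(318.03226465755546), np.float64(280.4355826154631))
```

View pics/w2.png

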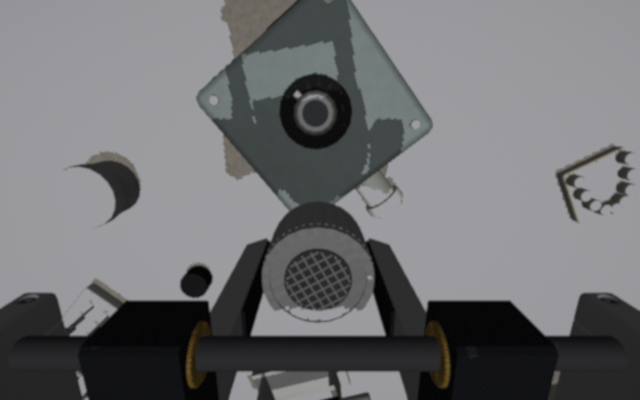

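play_rows --pt "-0.03 0.0085 0" --pt "-0.06 0.0175 0" --pt "-0.077 0.0225 0" --pt "-0.077 0.0225 0" --pt "-0.077 0.0225 -0.03" --pt "-0.077 0.0225 -0.055" --pt "-0.077 0.0225 -0.062" --pt "-0.077 0.0225 -0.068" --pt "-0.077 0.0225 -0.073" --pt "-0.077 0.0225 -0.078" --pt "-0.077 0.0225 -0.08" --pt "-0.077 0.0225 -0.08" --yaw '[0, 0, 0, 0, 0, 0, 0, 0, 0, 0, 0, 0]'

```text
clock: 6.75
eef_pos: [500.2, -24.3, 99.5]
eef_rot: [-3.142, 0.0, 2.857]
wrist_force: [1.6, -1.5, -3.5]
finger_gap: 55.7
finger_force: 40.0
```

play_rows --pt "0 0 -0.001" --pt "0 0 -0.002" --pt "0 0 -0.003" --pt "0 0 -0.003" --yaw '[0, 0, 0, 0]'

```text
clock: 7.25
eef_pos: [500.3, -24.3, 96.9]
eef_rot: [-3.142, 0.001, 2.857]
wrist_force: [0.9, -2.0, 4.1]
finger_gap: 55.4
finger_force: 40.0
```

play_rows --pt "0 0 -0.001" --pt "0 0 -0.001" --pt "0 0 -0.001" --yaw '[0, -0.03, -0.08]'

```text
clock: 7.62
eef_pos: [501.1, -25.0, 96.6]
eef_rot: [-3.141, 0.003, 2.776]
wrist_force: [1.6, -7.7, 10.1]
finger_gap: 56.1
finger_force: 40.0
```

play_rows --pt "0 0 0" --pt "0 0 0" --pt "0 0 0" --pt "0 0 0" --pt "0 0 0" --pt "0 0 0" --yaw '[-0.07, -0.14, -0.21, -0.28, -0.35, -0.42]'

```text
clock: 8.38
eef_pos: [501.5, -25.1, 96.9]
eef_rot: [3.14, 0.004, 2.355]
wrist_force: [4.4, -6.7, 10.3]
finger_gap: 55.6
finger_force: 40.0
```

play_rows --pt "0 0 0" --pt "0 0 0" --pt "0 0 0" --pt "0 0 0" --pt "0 0 0" --pt "0 0 0" --yaw '[-0.07, -0.14, -0.21, -0.28, -0.35, -0.42]'

```text
clock: 9.12
eef_pos: [501.3, -24.8, 96.7]
eef_rot: [3.139, 0.003, 1.935]
wrist_force: [0.3, -0.0, 5.3]
finger_gap: 55.7
finger_force: 40.0
```

play_rows --pt "0 0 0" --pt "0 0 0" --pt "0 0 0" --yaw '[-0.07, -0.14, -0.14]'

```text
clock: 9.5
eef_pos: [500.3, -24.2, 95.5]
eef_rot: [3.141, 0.0, 1.797]
wrist_force: [3.0, -2.6, -0.7]
finger_gap: 55.6
finger_force: 40.0
```

It dropped: z is now 95.5 and the force is near zero, so a keyway is over the pin. I lower it.

play_rows --pt "0 0 -0.001" --pt "0 0 -0.003" --pt "0 0 -0.005" --pt "0 0 -0.007" --pt "0 0 -0.007" --yaw '[0, 0, 0, 0, 0]'

```text
clock: 10.12
eef_pos: [500.1, -24.3, 88.2]
eef_rot: [3.141, 0.0, 1.797]
wrist_force: [3.5, -4.4, -0.5]
finger_gap: 55.4
finger_force: 40.0
```

play_rows --pt "0 0 -0.002" --pt "0 0 -0.004" --pt "0 0 -0.006" --pt "0 0 -0.007" --pt "0 0 -0.008" --pt "0 0 -0.009" --pt "0 0 -0.01" --pt "0 0 -0.011" --pt "0 0 -0.011" --pt "0 0 -0.011" --yaw '[0, 0, 0, 0, 0, 0, 0, 0, 0, 0]'

```text
clock: 11.38
eef_pos: [500.2, -24.3, 77.9]
eef_rot: [3.141, 0.0, 1.797]
wrist_force: [-0.1, -4.7, 9.2]
finger_gap: 55.7
finger_force: 40.0
```

play_rows --pt "0 0 -0.001" --pt "0 0 -0.002" --pt "0 0 -0.003" --pt "0 0 -0.003" --pt "0 0 -0.003" --pt "0 0 -0.003" --yaw '[0, 0, 0, 0, 0, 0]' --force 50

```text
clock: 12.12
eef_pos: [500.4, -24.4, 76.3]
eef_rot: [3.141, 0.001, 1.797]
wrist_force: [-7.5, -4.0, 28.3]
finger_gap: 55.7
finger_force: 50.0
```

```bash
python3 - <<'E'
from h import *
s,c=wrist();t=eyes.camera("scene")
print(s["eef_pos"],s["wrist_force"],s["finger_gap"],proj(c,[s["eef_pos"][0],s["eef_pos"][1],108]))
u,v=map(int,proj(t,[500.7,-24.2,80]))
a=cv2.resize(t["pixels"][v-40:v+40,u-40:u+40,::-1],(400,400),interpolation=cv2.INTER_CUBIC)
b=cv2.resize(c["pixels"][150:400,195:445,::-1],(400,400))
cv2.imwrite("pics/end.png",np.hstack([a,b]))
E
```

```text
[500.36011876 -24.38099721  76.30114855] [-7.46175567 -4.01299408 28.29905927] 55.664927266053475 (np.float64(318.76296018943583), np.float64(279.60748050828886))
```

View pics/end.png

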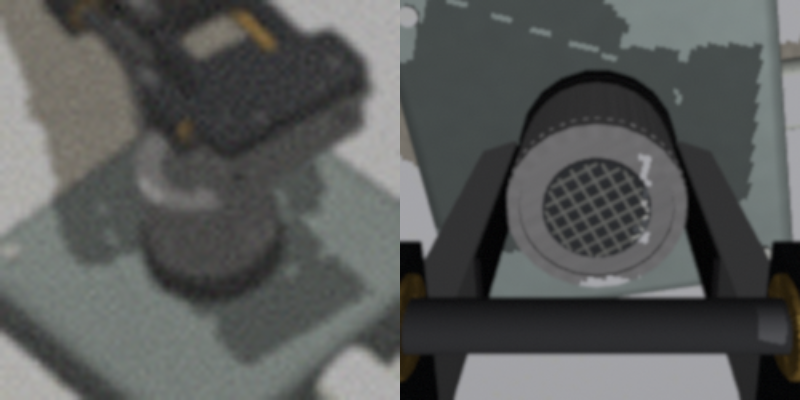

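The wrist force has jumped to 28 N at the hard stop. The mesh top is centred at row 279, as predicted for home, and the cell sits flush on the seal. I let it settle and hand in.

play_rows --pt "0 0 0" --pt "0 0 0" --pt "0 0 0" --pt "0 0 0" --yaw '[0, 0, 0, 0]'

```text
clock: 12.72
eef_pos: [500.3, -24.4, 76.3]
eef_rot: [3.141, 0.001, 1.797]
wrist_force: [-7.9, -4.1, 27.4]
finger_gap: 55.5
finger_force: 50.0
```

```bash
python3 -c "
from cell import manip
print(manip.sign_off())"
```

```text
the job is handed in; nothing more can be done
None
```

I handed the job in at about 12.7 s with the cell keyed over the pin, pushed down to the hard stop on the seal, and still gripped at 50 N; the sign-off returned no verdict.

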